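# Feed the sample pan past the spring stop into the moisture analyser dock

### The job

Press the blue spring bar in the middle of the feeder track all the way down with a fingertip and keep it down while you push the pan carrier along the track by its orange wall, over the lowered red teeth, until it is fully home against the black end stop. Then come away so that the bar springs fully up and its teeth lock the carrier in. Only press and push: lift nothing, keep the sample pan in its seat on the carrier, and leave the nut tray, jar, grater and spoon alone.

Things in the scene. Friction and masses are not known exactly. Their poses are not given: they have to be found in the camera images.
- track: Fixed aluminium feeder track, 130 mm wide (x), 360 mm long (y), docked at its +y end to a white moisture analyser. Origin: centre of its underside, on the table; z up. The carrier slides along the track's +y on ledges 37 mm high (x = +-41 to +-51.5 mm). Side walls 50 mm high, 103 mm apart; lips on them (reaching in to x = +-44.5 mm) keep the carrier from being lifted.
- stop_bar (a joint): Spring bar's downward travel in m: 0 = up, 0.016 = all the way down. It goes straight down without tilting wherever pressed; its spring pushes up with about 3 N when up, 7 N when down. More than 13 mm down, the carrier passes over its teeth. Let go before the carrier is home, the teeth only press up under the carrier and the bar stays down.
- tread_top (a point): On top of the spring bar's flat blue tread, on the track's centre line at track y = -135 mm; moves with the bar; axes as the track's. The tread is 52 mm wide (x) and 250 mm long (track y -160 to +90 mm), its top 32 mm above the table when up, 16 mm when down, level all along. A fingertip can slide along it while pressing, flank against the orange wall.
- carrier: Loose pan carrier, about 0.35 kg: black plate 100 (x) x 110 (y) x 6 mm, underside 37 mm above the table. Origin: centre of its underside; axes as the track's. On its rear (-y) edge an orange wall to push, 80 mm wide, 8 mm thick, rear face at y = -55 mm, top 46 mm above the origin. Starts 3 to 33 mm short of the teeth; home, its origin is at track y = +115 mm, its rear 5 mm past the teeth.
- end_stop (a point): Middle of the top edge of the face of the black end stop: track y = +170 mm, 60 mm above the table. Axes as the track's. Beyond it the analyser stands 75 mm high, its open head 215 mm.
- teeth (a point): Midway between the tops of the two red teeth, which are rigid with the spring bar: track y = +49 mm, 49 mm above the table when up, 33 mm when down. Each is 12 mm long (track y +43 to +55 mm), at x = +-27 to +-39 mm, one either side of the tread; a closed pair of fingers pushing the carrier passes through the 54 mm between them.
- pan_seat (a point): Centre of the pan's seat on the carrier plate's top, 6 mm ahead (+y) of the carrier's origin and 6 mm above it, ringed by six steel pins 8 mm high.
- pan: Loose aluminium sample pan, 79 mm across, 12 mm high, holding a few pale nut halves, lying between the six pins. Origin: centre of its underside; z up.
- nut_tray: Bystander: loose dark red tray of brown nuts, 130 x 100 x 30 mm. Origin: centre of its underside.
- jar: Bystander: loose amber jar with a black cap, 56 mm across, 85 mm high. Origin: centre of its underside.
- grater: Bystander: loose steel box grater with white handle, about 75 x 80 x 190 mm, standing on a 10 mm thick white cutting board. Origin: centre of its underside.
- spoon: Bystander: loose steel spoon 160 mm long lying on the cutting board. Origin: near its middle, at its underside.
There are look-alikes about, which are no part of the job. Of the things shaped like the pan, the aluminium one is meant.

How it is judged:
By the outcome, as a careful person would: the job done as asked, in the order asked, and still so for the second after the job is handed in, with the robot touching nothing.
It also fails if it takes over 35 s, if anything falls off the work surface, if the arm or the gripper's body presses on something with over 40 N, if the wrist force passes 120 N, or if a joint passes its speed limit or range.

### The arm

A 6-joint arm with a two-finger parallel gripper is mounted at the origin on the work surface. World frame = base frame: x ahead of the robot, y to its left, z up, the work surface at z = 0. Lengths are in mm, angles in rad, forces in N, time in s.
With the tool pointing down it reaches from about 250 to 800 mm from the base axis. Payload 3.9 kg.
Tool frame: the origin (TCP) lies at the very end of the fingers, on their centre line; the grasp point (between the pads) lies 19 mm behind it; z points along the fingers, y is the line along which they close (so a half turn about z gives the same grasp; the last joint's range is limited). The gripper opens to 85 mm and grips with 20 to 120 N. Pads are 22 mm wide; open, the fingers measure 114 mm over their backs; the gripper's body (76 mm by 85 mm) begins 54 mm behind the grasp point. The pads swing forward as they close: fully open they stand 13 mm farther back than shut.
Start: joints at [1.166, 0.26, -0.138, 1.173, 0, 1.571], TCP at [206.758, 482.562, 231.304] pointing down, gripper open.
Joint ranges: [-2.78, 2.78], [-0.83, 1.72], [-1.28, 1.37], [-1.9, 2.12], [-1.57, 1.48], [-3.14, 3.14]. Speed limits (rad/s): [2.57, 2.57, 3.14, 3.14, 3.14, 3.14].

### API

Orientations are given as a rotation vector (axis times angle).
In Python, from bench import get_state, vision, order, models gives the robot as it stands. The module is installed in compiled form; this text tells all that it offers.
- The arm moves only by the tool jog_arm, never from a script. Its argument "steps" is a list of rows, each an object of numbers: "x", "y", "z": the shift along the world's x, y, z in mm; "rx", "ry", "rz": the turn, a rotation vector about the world's x, y, z in rad; "gripper": the finger opening in mm, from 0 to 85.4. In form: [{"x": .., "y": .., "z": .., "rx": .., "ry": .., "rz": .., "gripper": ..}, ...]. A call has 1 to 12 rows; each row is the pose to reach, as a shift and turn from the pose commanded when the call began; what a row does not reach only later rows make up. A row lasts 1/10 s, in which the tool goes at most 50 mm and 8.59 degrees, less where a joint would pass 70% of its speed; a pose out of reach is approached as far as the arm can. A call with a gripper value outside its range is refused whole. The fingers move at their own pace and stop on an object; "squeeze" is the grip in N (left out, the last holds). Time passes only in rows, so rows that repeat a pose let the fingers close. It gives the time, the measured TCP pose, the force, the opening and the grip force at its end, in the units of the state.
- get_state(): the state, without advancing time (a new reading comes with each control period).
- vision.get_image(name): name is "scene" or "top" or "wrist"; returns the picture (384x512x3 uint8, red, green, blue); there is no depth.
- vision.camera_model(name): a dict with "camera_matrix" (3x3 intrinsics, pixels), "k1" (the pictures are not rectified: a ray, as slopes to the right and down, at radius r is drawn at 1 + k1 r^2 times it, then the intrinsics apply), "rvec" (rotation vector, rad) and "tvec" (3), from world to camera coordinates, as OpenCV has them; the wrist camera has in their place "tool_from_camera" (4x4, takes a point from camera to tool coordinates, whose origin is the TCP and whose axes are the flange's). Camera axes: x right, y down, z forward; pixel columns grow to the right and rows downward; lengths in mm; the calibration is good to about 2 mm. A picture is of the moment at which its call begins: read the wrist's pose just before it. camera_model takes no time and is no camera call.
- order.close_job(): hands the job in; it is judged then, once.
Trained networks look in the newest picture that a camera, given by its name, has taken for a name from the list of things; names that differ only in an ending like _2 or _b are one class to them, and where a whole thing is asked for, a point or a joint stands for the part that bears it (a point fixed in the world has none). Each returns a list of dicts, best first, with "p" (0 to 1); they miss things now and then, are a little off and sometimes report something else, mostly with a low value. They report only what shows in the picture. A call takes as long as a camera call. They do not tell look-alikes from the thing itself.
- models.regions_of(camera, thing): "mask" (384x512 bool, what is visible of it) and "bbox" ([centre column, centre row, width, height] in pixels, round what is visible of it).
The state is a dict: "time_s": time; "joints": joint angles; "joint_vel": joint speeds; "joint_efforts": joint torques, N m; "ee_pos": TCP position; "eef_rot": TCP orientation; "ft_force": force on the tool from outside, world axes, zero at the start; "ft_torque": the same for the moment, N m; "opening": opening from 0.0 (shut) to 1.0 (fully open); "finger_force": force on a finger pad.
Only numpy, scipy, OpenCV 4.12 (cv2) and the standard library are available. Lean on these libraries where they do the work, as an engineer would, in place of code of your own. Each camera call takes 0.05 s, during which the arm holds its last target. There are 200 camera calls.

## Working session

There is one attempt and no reset: what is moved stays moved. The work goes in short steps, Python scripts to look and compute and a tool call to move; the robot and the scene stay as the last step left them, time stands still between calls to the robot, and variables do not carry over. Pictures are saved under pics/ and viewed, at most 10 in all, crops included, and the job is handed in when it is done.

Besides the shell and the picture viewer there is one more tool, called after "Call:" as name([rows], argument=value, ...), one row to a line, values as JSON. jog_arm: Moves the arm, as the interface text tells. Its arguments: {"type":"object","properties":{"steps":{"type":"array"},"squeeze":{"type":"number"}},"required":["steps"]}

```bash
mkdir -p pics; cat > h.py <<'E'
import numpy as np, cv2
from bench import get_state, vision, order, models
def cam(n):
    m=vision.camera_model(n)
    K=np.array(m["camera_matrix"]);k1=m["k1"]
    if "rvec" in m:
        R=cv2.Rodrigues(np.array(m["rvec"],float))[0];t=np.array(m["tvec"],float).ravel()
    else:
        s=get_state();T=np.eye(4);T[:3,:3]=cv2.Rodrigues(np.array(s["eef_rot"],float))[0];T[:3,3]=s["ee_pos"]
        C=np.linalg.inv(T@np.array(m["tool_from_camera"]));R=C[:3,:3];t=C[:3,3]
    return K,np.array([k1,0,0,0,0.]),R,t
def proj(c,P):
    K,d,R,t=c
    return cv2.projectPoints(np.array(P,float).reshape(-1,1,3),cv2.Rodrigues(R)[0],t,K,d)[0].reshape(-1,2)
def ray(c,uv):
    K,d,R,t=c
    p=cv2.undistortPoints(np.array(uv,float).reshape(-1,1,2),K,d).reshape(-1,2)
    return -R.T@t, np.c_[p,np.ones(len(p))]@R
def atz(c,uv,z):
    o,d=ray(c,uv); return o+d*((z-o[2])/d[:,2])[:,None]
def tri(c1,u1,c2,u2):
    o1,d1=ray(c1,[u1]);o2,d2=ray(c2,[u2])
    A=np.c_[d1[0],-d2[0]];x=np.linalg.lstsq(A,o2-o1,rcond=None)[0]
    a=o1+d1[0]*x[0];b=o2+d2[0]*x[1];return (a+b)/2,np.linalg.norm(a-b)
def save(im,f): cv2.imwrite(f,cv2.cvtColor(im,cv2.COLOR_RGB2BGR))
E
python3 - <<'E'
from h import *
s=vision.get_image("scene");t=vision.get_image("top")
save(s,"pics/s.png");save(t,"pics/t.png")
for n in ["top","scene"]:
  for th in ["track","stop_bar","carrier","pan","teeth","nut_tray","jar","grater"]:
    for r in models.regions_of(n,th): print(n,th,round(r["p"],2),np.round(r["bbox"]))
print(get_state()["time_s"], get_state()["eef_rot"])
E
```

```text
top track 0.78 [136. 219. 273. 151.]
top stop_bar 0.84 [211. 188.  95.  56.]
top stop_bar 0.25 [208. 188.  35.  34.]
top carrier 0.58 [211. 184.  52.  47.]
top pan 0.93 [209. 188.  32.  27.]
top pan 0.63 [254. 291.  32.  34.]
top pan 0.62 [250. 106.  27.  30.]
top teeth 0.61 [212. 188.  96.  57.]
top nut_tray 0.87 [192. 124.  47.  62.]
top jar 0.89 [147. 152.  29.  33.]
top jar 0.3 [137. 219. 274. 154.]
top grater 0.74 [415. 202.  21.  66.]
top grater 0.68 [378. 156.  59.  46.]
scene track 0.72 [335. 153.  24.  40.]
scene track 0.64 [283. 132.  91. 197.]
scene track 0.49 [274. 176.  35.  34.]
scene stop_bar 0.93 [273. 185.  36.  73.]
scene carrier 0.88 [272. 177.  36.  34.]
scene carrier 0.19 [337. 197.  56.  42.]
scene pan 0.93 [174. 171.  24.  24.]
scene pan 0.82 [334. 248.  30.  30.]
scene pan 0.79 [210. 154.  29.  20.]
scene pan 0.62 [282. 134.  88. 198.]
scene pan 0.56 [274. 168.  32.  20.]
scene pan 0.49 [275. 185.  35.  70.]
scene teeth 0.88 [275. 185.  40.  73.]
scene teeth 0.56 [282. 135.  89. 201.]
scene nut_tray 0.95 [338. 197.  55.  47.]
scene nut_tray 0.24 [276. 185.  39.  70.]
scene jar 0.79 [334. 153.  25.  38.]
scene grater 0.55 [203. 292.  65.  94.]
0.9 [ 6.31509201e-01  3.07745149e+00 -1.83440190e-05]
```

View pics/s.png

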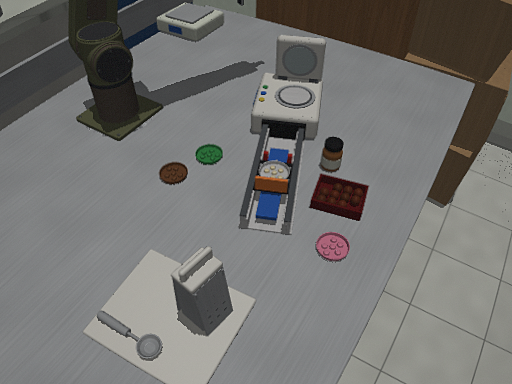

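View pics/t.png

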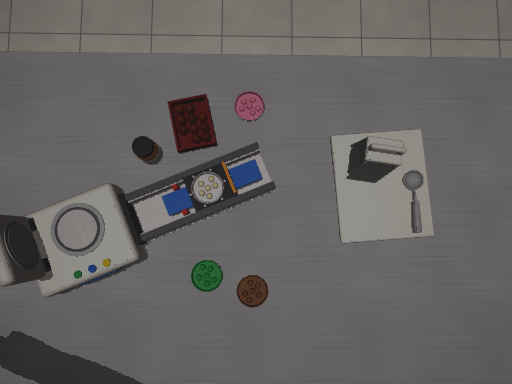

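The top view shows the track running from about (272,175) to the analyser at (85,235). The orange wall is at (229,177), the blue tread behind it at (245,174), and the red teeth at (176,187) and (186,212). Four things are pan-shaped: aluminium on the carrier at (208,188), pink at (250,106), green at (207,276) and brown at (252,291). The aluminium one on the carrier is the right one.

```bash
python3 - <<'E'
from h import *
c=cam("top")
for n,uv,z in [("tread rear",[(262,168)],32),("wall top mid",[(229,177)],83),("pan",[(208,188)],46),("teeth1",[(176,187)],49),("teeth2",[(186,212)],49),("rear mid",[(266,169)],50),("tray",[(192,124)],30),("jar",[(147,148)],85),("grat",[(378,156)],100),("analyser",[(85,235)],75)]:
    print(n,np.round(atz(c,uv,z)[0]))
m=vision.camera_model("wrist");print(m)
t=cv2.imread("pics/t.png");cv2.imwrite("pics/tc.png",cv2.resize(t[130:250,120:290],None,fx=4.7,fy=4.7,interpolation=cv2.INTER_CUBIC))
E
```

```text
tread rear [ 641. -144.   32.]
wall top mid [610. -64.  83.]
pan [588. -12.  46.]
teeth1 [590.  66.  49.]
teeth2 [529.  40.  49.]
rear mid [ 636. -153.   50.]
tray [753.  33.  30.]
jar [678. 130.  85.]
grat [ 660. -414.  100.]
analyser [473. 270.  75.]
{'camera_matrix': array([[285.73670058,   0.        , 260.10853989],
       [  0.        , 285.73670058, 190.43769252],
       [  0.        ,   0.        ,   1.        ]]), 'k1': -0.0038156625756443265, 'tool_from_camera': array([[ 9.59463767e-04, -9.63888182e-01, -2.66305560e-01,
         6.78893077e+01],
       [ 9.99999415e-01,  1.05769920e-03, -2.25457375e-04,
         4.18649900e-02],
       [ 4.98986877e-04, -2.66305188e-01,  9.63888634e-01,
        -1.43907929e+02],
       [ 0.00000000e+00,  0.00000000e+00,  0.00000000e+00,
         1.00000000e+00]])}
```

View pics/tc.png

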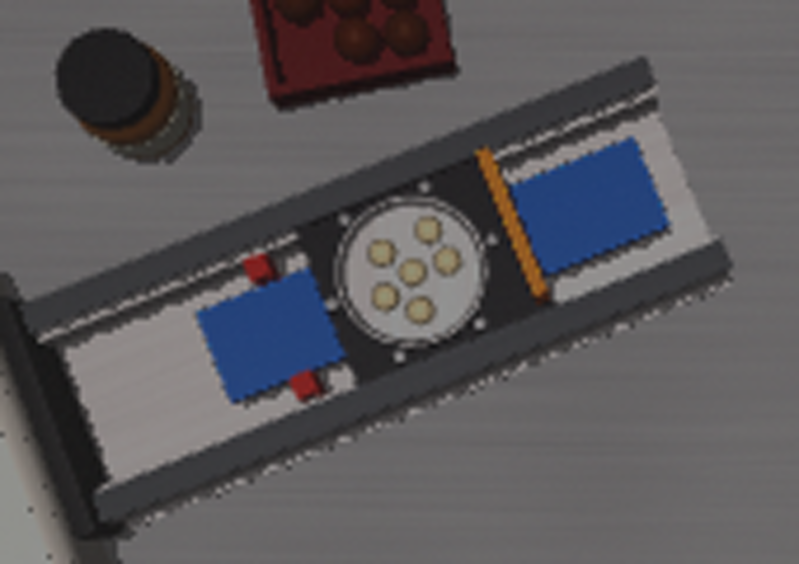

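The crop confirms it: the aluminium pan with pale nuts sits inside six pins on the black carrier, behind the teeth and in front of the orange wall. Next I move to a hover over the rear of the track with the fingers closing.

Call:
jog_arm([
  {"x": 20, "y": -20, "z": 40, "gripper": 0},
  {"x": 60, "y": -50, "z": 40, "rz": -0.1, "gripper": 0},
  {"x": 95, "y": -85, "z": 40, "rz": -0.25, "gripper": 0},
  {"x": 130, "y": -120, "z": 40, "rz": -0.4, "gripper": 0},
  {"x": 165, "y": -155, "z": 40, "rz": -0.5, "gripper": 0},
  {"x": 200, "y": -190, "z": 40, "rz": -0.6, "gripper": 0},
  {"x": 235, "y": -225, "z": 40, "rz": -0.7, "gripper": 0},
  {"x": 265, "y": -265, "z": 40, "rz": -0.777, "gripper": 0},
  {"x": 295, "y": -305, "z": 40, "rz": -0.777, "gripper": 0},
  {"x": 325, "y": -345, "z": 40, "rz": -0.777, "gripper": 0},
  {"x": 350, "y": -385, "z": 40, "rz": -0.777, "gripper": 0},
  {"x": 370, "y": -430, "z": 40, "rz": -0.777, "gripper": 0},
])

```text
invalid input
```

Call:
jog_arm([
  {"x": 15, "y": -45, "z": -20},
  {"x": 30, "y": -90, "z": -50},
  {"x": 45, "y": -130, "z": -70},
  {"x": 53, "y": -163, "z": -90},
  {"x": 53, "y": -163, "z": -90},
  {"x": 53, "y": -163, "z": -90},
  {"x": 53, "y": -163, "z": -90},
])

```text
invalid input
```

```bash
python3 - <<'E'
from h import *
c=cam("wrist");w=vision.get_image("wrist");save(w,"pics/w1.png");np.savez("w1.npz",K=c[0],d=c[1],R=c[2],t=c[3])
save(cv2.resize(w,(800,600),interpolation=cv2.INTER_CUBIC),"pics/w1b.png")
s=get_state();print(s["time_s"],s["ee_pos"],s["eef_rot"],s["opening"],s["ft_force"])
E
```

```text
0.95 [206.75760942 482.58233837 231.29522767] [6.31505916e-01 3.07745745e+00 2.04945129e-05] 0.9987979735315976 [-0.21204971 -0.16495979  0.10530424]
```

View pics/w1b.png

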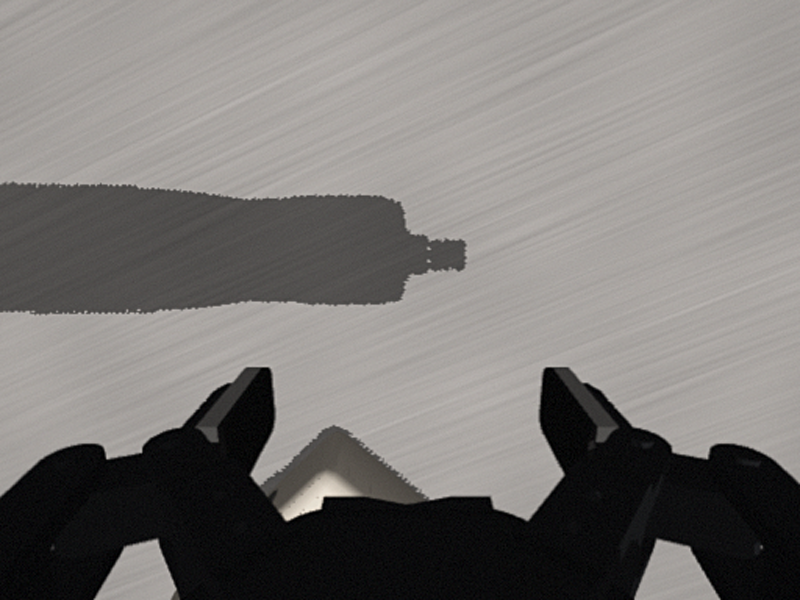

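The arm hasn't moved: both calls were refused, probably because each row needs every field. The wrist picture shows only the lid's corner at (330,430), so I'll rise first.

Call:
jog_arm([
  {"x": 0, "y": -10, "z": 45, "rx": 0, "ry": 0, "rz": 0, "gripper": 0},
  {"x": 40, "y": -35, "z": 60, "rx": 0, "ry": 0, "rz": -0.1, "gripper": 0},
  {"x": 75, "y": -70, "z": 60, "rx": 0, "ry": 0, "rz": -0.25, "gripper": 0},
  {"x": 110, "y": -105, "z": 60, "rx": 0, "ry": 0, "rz": -0.35, "gripper": 0},
  {"x": 145, "y": -140, "z": 60, "rx": 0, "ry": 0, "rz": -0.5, "gripper": 0},
  {"x": 180, "y": -175, "z": 60, "rx": 0, "ry": 0, "rz": -0.6, "gripper": 0},
  {"x": 215, "y": -210, "z": 60, "rx": 0, "ry": 0, "rz": -0.7, "gripper": 0},
  {"x": 250, "y": -245, "z": 60, "rx": 0, "ry": 0, "rz": -0.777, "gripper": 0},
  {"x": 280, "y": -285, "z": 60, "rx": 0, "ry": 0, "rz": -0.777, "gripper": 0},
  {"x": 310, "y": -325, "z": 60, "rx": 0, "ry": 0, "rz": -0.777, "gripper": 0},
  {"x": 340, "y": -365, "z": 60, "rx": 0, "ry": 0, "rz": -0.777, "gripper": 0},
  {"x": 365, "y": -405, "z": 60, "rx": 0, "ry": 0, "rz": -0.777, "gripper": 0},
])

```text
time_s: 2.15
ee_pos: [573.2, 75.6, 291.2]
eef_rot: [1.75, 2.608, 0.001]
ft_force: [0.9, 0.5, -0.1]
opening: -0.001
finger_force: 0.0
```

Call:
jog_arm([
  {"x": 15, "y": -45, "z": -10, "rx": 0, "ry": 0, "rz": 0, "gripper": 0},
  {"x": 30, "y": -90, "z": -20, "rx": 0, "ry": 0, "rz": 0, "gripper": 0},
  {"x": 45, "y": -135, "z": -30, "rx": 0, "ry": 0, "rz": 0, "gripper": 0},
  {"x": 60, "y": -170, "z": -60, "rx": 0, "ry": 0, "rz": 0, "gripper": 0},
  {"x": 67, "y": -205, "z": -90, "rx": 0, "ry": 0, "rz": 0, "gripper": 0},
  {"x": 67, "y": -205, "z": -130, "rx": 0, "ry": 0, "rz": 0, "gripper": 0},
  {"x": 67, "y": -205, "z": -140, "rx": 0, "ry": 0, "rz": 0, "gripper": 0},
  {"x": 67, "y": -205, "z": -140, "rx": 0, "ry": 0, "rz": 0, "gripper": 0},
])

```text
time_s: 2.95
ee_pos: [637.0, -126.9, 149.3]
eef_rot: [-1.747, -2.605, 0.003]
ft_force: [-0.4, -0.1, 0.7]
opening: -0.003
finger_force: 0.0
```

```bash
python3 - <<'E'
from h import *
c=cam("wrist");w=vision.get_image("wrist");save(w,"pics/w2.png");np.savez("w2.npz",K=c[0],d=c[1],R=c[2],t=c[3])
save(cv2.resize(w,(800,600),interpolation=cv2.INTER_CUBIC),"pics/w2b.png")
s=get_state();print(s["time_s"],s["ee_pos"],s["eef_rot"],s["opening"],s["ft_force"])
E
```

```text
3.0 [ 638.52667435 -126.76067277  151.55478729] [-1.74864049e+00 -2.60874259e+00  3.07189780e-04] 0.0027471929482560187 [0.77479283 0.02846395 1.27557916]
```

View pics/w2b.png

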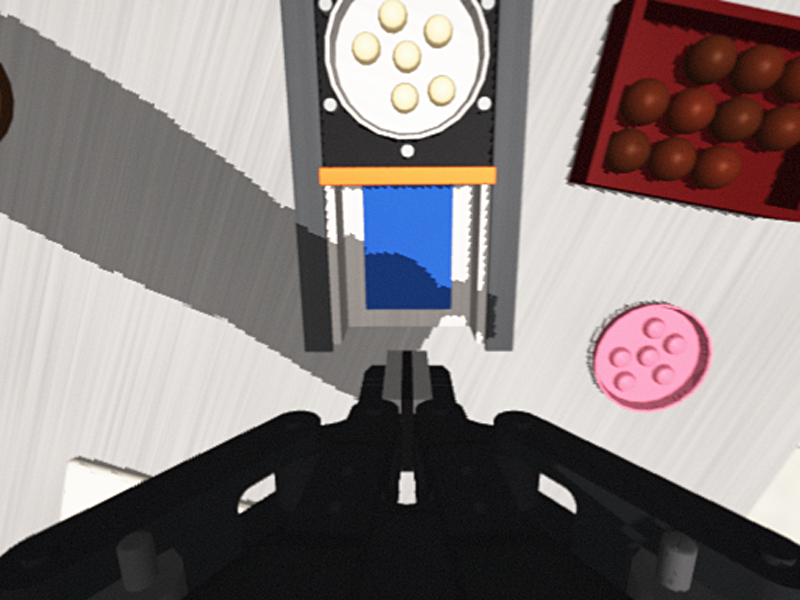

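The close view shows the wall's rear top edge at (320–496,185), the tread's rear edge at (366–451,309) and the track's rear end from (305,351) to (514,351). The pan is in its pins at (407,55). I'll triangulate these against the top view.

```bash
python3 - <<'E'
from h import *
f=np.load("w2.npz");c=(f["K"],f["d"],f["R"],f["t"]);T=cam("top")
S=lambda l:(np.array(l,float)+.5)/1.5625-.5
Q=lambda u,v:[u/4.7+120-.4,v/4.7+130-.4]
P={}
for n,uv,z in [("wallRL",(320,185),83),("wallRR",(496,185),83),("treadL",(366,309.5),32),("treadR",(451,309.5),32),("endL",(305,351),50),("endR",(514,350.5),50)]:
    P[n]=atz(c,[S(uv)],z)[0]; print(n,P[n].round(1))
for n,w,t in [("treadL",(366,309.5),(669,228)),("treadR",(451,309.5),(635,138)),("wallRL",(320,185),(550,297)),("wallRR",(496,185),(492,149))]:
    p,e=tri(c,S(w),T,Q(*t));print("tri",n,p.round(1),round(e,1))
# both teeth (top view) for yaw
te=atz(T,[Q(261,267),Q(306,386)],49);print(te.round(1))
for a,b in [("wallRL","wallRR"),("treadL","treadR"),("endL","endR")]:
    d=P[b]-P[a];m=(P[a]+P[b])/2;print(a,"len",np.linalg.norm(d).round(1),"ang",np.arctan2(d[1],d[0]).round(4),"mid",m.round(1))
m1=(P["wallRL"]+P["wallRR"])/2;m2=(P["endL"]+P["endR"])/2;m3=(P["treadL"]+P["treadR"])/2
for m in(m2,m3):
  d=(m1-m)[:2];print("axis",np.arctan2(d[1],d[0])-np.pi/2,np.linalg.norm(d))
d=(te.mean(0)-m3)[:2];print("teeth axis",np.arctan2(d[1],d[0])-np.pi/2,np.linalg.norm(d))
# cur tool x yaw
R=cv2.Rodrigues(get_state()["eef_rot"])[0];print("tool x ang-90",np.arctan2(R[1,0],R[0,0])-np.pi/2, R.round(3))
E
```

```text
wallRL [575.6 -83.6  83. ]
wallRR [650.1 -53.   83. ]
treadL [ 617.5 -147.3   32. ]
treadR [ 665.6 -127.5   32. ]
endL [ 593.2 -178.9   50. ]
endR [ 705.9 -132.    50. ]
tri treadL [ 616.1 -144.5   39.1] 2.9
tri treadR [ 663.3 -125.7   39.6] 1.4
tri wallRL [574.2 -83.4  76.4] 1.8
tri wallRR [677.8 -44.  -73.4] 1.8
[[591.3  68.1  49. ]
 [529.7  43.4  49. ]]
wallRL len 80.5 ang 0.3902 mid [612.9 -68.3  83. ]
treadL len 52.0 ang 0.3916 mid [ 641.6 -137.4   32. ]
endL len 122.1 ang 0.3946 mid [ 649.6 -155.5   50. ]
axis 0.39888983016831503 94.56466586444863
axis 0.3938283103297415 74.82458886657732
teeth axis 0.3972737265142665 209.52575113321356
tool x ang-90 0.38976834419093254 [[-0.38   0.925 -0.001]
 [ 0.925  0.38   0.   ]
 [ 0.001 -0.001 -1.   ]]
```

Measured widths of 80.5 and 52.0 mm agree with the stated 80 and 52 mm, and the teeth lie 209.5 mm from the tread's rear end (209 expected). Track yaw is about 0.394, and the carrier is about 18 mm short of the teeth, so the push is about 145 mm. I'll descend over the tread at track y ≈ -120, leaning the tool back slightly so its body clears the wall.

Call:
jog_arm([
  {"x": -12, "y": 26.5, "z": -20, "rx": 0.074, "ry": 0.031, "rz": 0.004, "gripper": 0},
  {"x": -12, "y": 26.5, "z": -60, "rx": 0.074, "ry": 0.031, "rz": 0.004, "gripper": 0},
  {"x": -12, "y": 26.5, "z": -95, "rx": 0.074, "ry": 0.031, "rz": 0.004, "gripper": 0},
  {"x": -12, "y": 26.5, "z": -113, "rx": 0.074, "ry": 0.031, "rz": 0.004, "gripper": 0},
  {"x": -12, "y": 26.5, "z": -113, "rx": 0.074, "ry": 0.031, "rz": 0.004, "gripper": 0},
  {"x": -12, "y": 26.5, "z": -113, "rx": 0.074, "ry": 0.031, "rz": 0.004, "gripper": 0},
])

```text
time_s: 3.6
ee_pos: [628.6, -100.5, 40.7]
eef_rot: [-1.707, -2.56, -0.07]
ft_force: [0.3, 0.4, -0.2]
opening: 0.001
finger_force: 0.0
```

```bash
python3 - <<'E'
from h import *
c=cam("wrist");w=vision.get_image("wrist")
save(cv2.resize(w,(800,600),interpolation=cv2.INTER_CUBIC),"pics/w3b.png")
s=get_state();print(s["time_s"],s["ee_pos"],s["eef_rot"],s["ft_force"])
E
```

```text
3.65 [ 629.1131461  -100.72404749   41.20796347] [-1.70836008 -2.56067235 -0.07096097] [ 0.56992115 -0.53951579  0.86921456]
```

View pics/w3b.png

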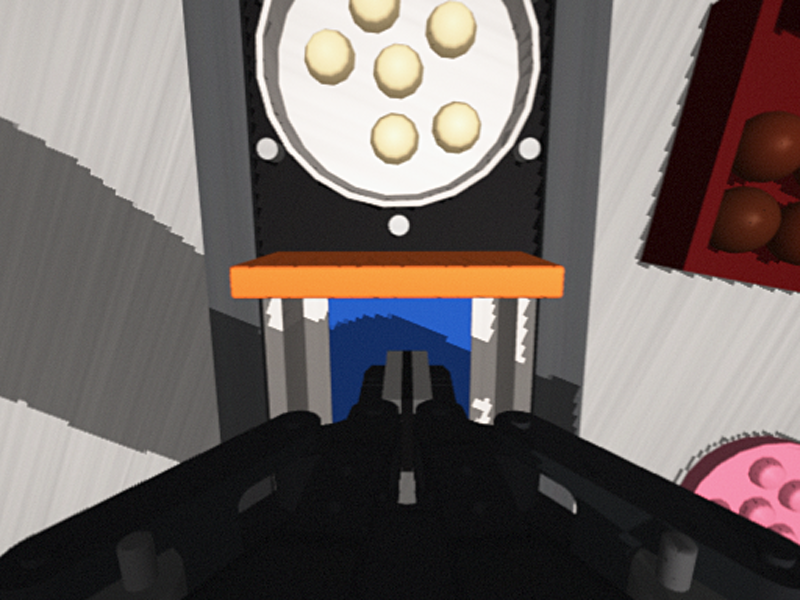

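The fingertips at (407,355) are over the blue tread, with the wall clear ahead, and they sit about 2 mm to the track's +x side. I'll correct that while pressing.

Call:
jog_arm([
  {"x": -2, "y": -1, "z": -7, "rx": 0, "ry": 0, "rz": 0, "gripper": 0},
  {"x": -2, "y": -1, "z": -12, "rx": 0, "ry": 0, "rz": 0, "gripper": 0},
  {"x": -2, "y": -1, "z": -17, "rx": 0, "ry": 0, "rz": 0, "gripper": 0},
  {"x": -2, "y": -1, "z": -21, "rx": 0, "ry": 0, "rz": 0, "gripper": 0},
  {"x": -2, "y": -1, "z": -23, "rx": 0, "ry": 0, "rz": 0, "gripper": 0},
  {"x": -2, "y": -1, "z": -23, "rx": 0, "ry": 0, "rz": 0, "gripper": 0},
])

```text
time_s: 4.25
ee_pos: [626.8, -102.4, 16.5]
eef_rot: [-1.709, -2.559, -0.071]
ft_force: [3.1, -0.6, 7.1]
opening: 0.0
finger_force: 3.3
```

Call:
jog_arm([
  {"x": 0, "y": 0, "z": -1, "rx": 0, "ry": 0, "rz": 0, "gripper": 0},
  {"x": 0, "y": 0, "z": -2, "rx": 0, "ry": 0, "rz": 0, "gripper": 0},
  {"x": 0, "y": 0, "z": -2, "rx": 0, "ry": 0, "rz": 0, "gripper": 0},
])

```text
time_s: 4.55
ee_pos: [627.0, -102.3, 16.0]
eef_rot: [-1.71, -2.56, -0.072]
ft_force: [-0.9, 0.1, 14.6]
opening: -0.004
finger_force: 7.2
```

The bar is bottomed at about 15 N. I'll push along the track direction (-0.384, 0.923).

Call:
jog_arm([
  {"x": -3.1, "y": 7.4, "z": 0, "rx": 0, "ry": 0, "rz": 0, "gripper": 0},
  {"x": -6.2, "y": 14.8, "z": 0, "rx": 0, "ry": 0, "rz": 0, "gripper": 0},
  {"x": -8.5, "y": 20.3, "z": 0, "rx": 0, "ry": 0, "rz": 0, "gripper": 0},
  {"x": -10, "y": 24, "z": 0, "rx": 0, "ry": 0, "rz": 0, "gripper": 0},
  {"x": -11.5, "y": 27.7, "z": 0, "rx": 0, "ry": 0, "rz": 0, "gripper": 0},
  {"x": -13, "y": 31.4, "z": 0, "rx": 0, "ry": 0, "rz": 0, "gripper": 0},
  {"x": -15.4, "y": 36.9, "z": 0, "rx": 0, "ry": 0, "rz": 0, "gripper": 0},
])

```text
time_s: 5.25
ee_pos: [614.7, -69.9, 16.3]
eef_rot: [-1.718, -2.566, -0.065]
ft_force: [4.8, -9.7, 11.7]
opening: 0.004
finger_force: 5.4
```

Call:
jog_arm([
  {"x": -2.3, "y": 5.5, "z": -0.5, "rx": 0, "ry": 0, "rz": 0, "gripper": 0},
  {"x": -5.4, "y": 12.9, "z": -0.5, "rx": 0, "ry": 0, "rz": 0, "gripper": 0},
  {"x": -8.4, "y": 20.3, "z": -0.5, "rx": 0, "ry": 0, "rz": 0, "gripper": 0},
  {"x": -11.5, "y": 27.7, "z": -0.5, "rx": 0, "ry": 0, "rz": 0, "gripper": 0},
  {"x": -14.6, "y": 35.1, "z": -0.5, "rx": 0, "ry": 0, "rz": 0, "gripper": 0},
  {"x": -17.7, "y": 42.5, "z": -0.5, "rx": 0, "ry": 0, "rz": 0, "gripper": 0},
  {"x": -20.7, "y": 49.8, "z": -0.5, "rx": 0, "ry": 0, "rz": 0, "gripper": 0},
  {"x": -23.8, "y": 57.2, "z": -0.5, "rx": 0, "ry": 0, "rz": 0, "gripper": 0},
])

```text
time_s: 6.05
ee_pos: [592.0, -12.9, 16.2]
eef_rot: [-1.72, -2.568, -0.066]
ft_force: [4.7, -12.8, 13.6]
opening: -0.003
finger_force: 7.2
```

```bash
python3 - <<'E'
from h import *
c=cam("wrist");w=vision.get_image("wrist")
save(cv2.resize(w,(800,600),interpolation=cv2.INTER_CUBIC),"pics/w4b.png")
s=get_state();print(s["time_s"],s["ee_pos"],s["eef_rot"],s["ft_force"])
E
```

```text
6.1 [591.34625    -11.48802261  16.23774932] [-1.71757491 -2.5672     -0.06720621] [  3.5616684  -11.41776915  13.94684616]
```

View pics/w4b.png

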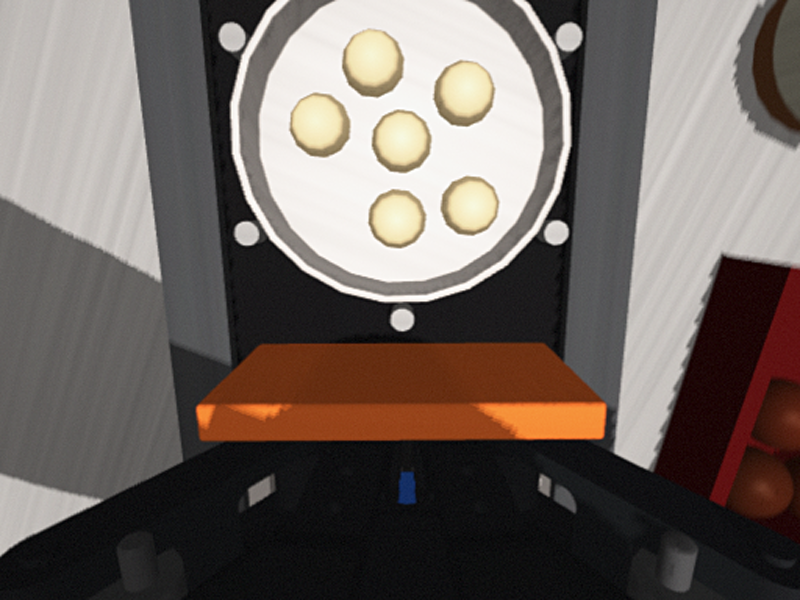

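The carrier is moving straight with the bar down. The pan is in its pins at (402,140), and the wall is against the fingers at (402,420). About 74 mm remain.

Call:
jog_arm([
  {"x": -3.2, "y": 7.3, "z": 0, "rx": 0, "ry": 0, "rz": 0, "gripper": 0},
  {"x": -6.3, "y": 14.7, "z": 0, "rx": 0, "ry": 0, "rz": 0, "gripper": 0},
  {"x": -9.4, "y": 22.1, "z": 0, "rx": 0, "ry": 0, "rz": 0, "gripper": 0},
  {"x": -12.5, "y": 29.5, "z": 0, "rx": 0, "ry": 0, "rz": 0, "gripper": 0},
  {"x": -15.6, "y": 36.9, "z": 0, "rx": 0, "ry": 0, "rz": 0, "gripper": 0},
  {"x": -18.7, "y": 44.3, "z": 0, "rx": 0, "ry": 0, "rz": 0, "gripper": 0},
  {"x": -21.8, "y": 51.7, "z": 0, "rx": 0, "ry": 0, "rz": 0, "gripper": 0},
  {"x": -24.5, "y": 58, "z": 0, "rx": 0, "ry": 0, "rz": 0, "gripper": 0},
  {"x": -24.5, "y": 58, "z": 0, "rx": 0, "ry": 0, "rz": 0, "gripper": 0},
])

```text
time_s: 7.0
ee_pos: [567.2, 46.7, 16.2]
eef_rot: [-1.717, -2.567, -0.069]
ft_force: [4.6, -10.2, 15.9]
opening: 0.002
finger_force: 7.9
```

Call:
jog_arm([
  {"x": -1.2, "y": 2.8, "z": 0, "rx": 0, "ry": 0, "rz": 0, "gripper": 0},
  {"x": -2.3, "y": 5.5, "z": 0, "rx": 0, "ry": 0, "rz": 0, "gripper": 0},
  {"x": -3.1, "y": 7.4, "z": 0, "rx": 0, "ry": 0, "rz": 0, "gripper": 0},
  {"x": -3.8, "y": 9.2, "z": 0, "rx": 0, "ry": 0, "rz": 0, "gripper": 0},
  {"x": -4.6, "y": 11, "z": 0, "rx": 0, "ry": 0, "rz": 0, "gripper": 0},
  {"x": -4.6, "y": 11, "z": 0, "rx": 0, "ry": 0, "rz": 0, "gripper": 0},
])

```text
time_s: 7.6
ee_pos: [563.7, 55.3, 16.2]
eef_rot: [-1.722, -2.568, -0.065]
ft_force: [7.2, -17.3, 15.3]
opening: 0.003
finger_force: 6.4
```

Call:
jog_arm([
  {"x": -0.6, "y": 1.4, "z": 0, "rx": 0, "ry": 0, "rz": 0, "gripper": 0},
  {"x": -1, "y": 2.4, "z": 0, "rx": 0, "ry": 0, "rz": 0, "gripper": 0},
  {"x": -1, "y": 2.4, "z": 0, "rx": 0, "ry": 0, "rz": 0, "gripper": 0},
])

```text
time_s: 7.9
ee_pos: [563.9, 55.3, 16.3]
eef_rot: [-1.727, -2.57, -0.061]
ft_force: [8.6, -25.3, 14.7]
opening: 0.0
finger_force: 4.0
```

```bash
python3 - <<'E'
from h import *
w=vision.get_image("wrist");s=vision.get_image("scene")
a=cv2.resize(w,(512,384));b=cv2.resize(s[30:250,200:380],(314,384),interpolation=cv2.INTER_CUBIC)[:, :288]
save(np.hstack([a,b]),"pics/w5.png")
s=get_state();print(s["time_s"],s["ee_pos"],s["ft_force"])
E
```

```text
8.0 [563.84349919  55.28297525  16.29223739] [  9.2354461  -24.1639424   14.70779152]
```

View pics/w5.png

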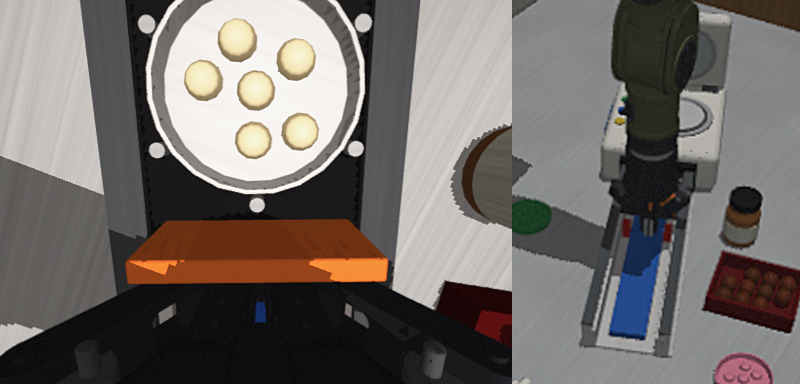

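The tip no longer advances while the force rises to about 26 N, so the carrier is hard against the stop. The red teeth show behind the wall, and the pan is seated at (255,90). I'll relax the push slightly, then lift straight up.

Call:
jog_arm([
  {"x": 0.8, "y": -1.8, "z": 0, "rx": 0, "ry": 0, "rz": 0, "gripper": 0},
  {"x": 1.9, "y": -4.6, "z": 0, "rx": 0, "ry": 0, "rz": 0, "gripper": 0},
  {"x": 2.7, "y": -6.5, "z": 1, "rx": 0, "ry": 0, "rz": 0, "gripper": 0},
  {"x": 2.7, "y": -6.5, "z": 6, "rx": 0, "ry": 0, "rz": 0, "gripper": 0},
  {"x": 2.7, "y": -6.5, "z": 11, "rx": 0, "ry": 0, "rz": 0, "gripper": 0},
  {"x": 2.7, "y": -6.5, "z": 16, "rx": 0, "ry": 0, "rz": 0, "gripper": 0},
  {"x": 2.7, "y": -6.5, "z": 21, "rx": 0, "ry": 0, "rz": 0, "gripper": 0},
  {"x": 4, "y": -9, "z": 30, "rx": 0, "ry": 0, "rz": 0, "gripper": 0},
  {"x": 12, "y": -28, "z": 60, "rx": 0, "ry": 0, "rz": 0, "gripper": 0},
  {"x": 23, "y": -55, "z": 95, "rx": 0, "ry": 0, "rz": 0, "gripper": 0},
  {"x": 38, "y": -92, "z": 120, "rx": 0, "ry": 0, "rz": 0, "gripper": 0},
  {"x": 38, "y": -92, "z": 130, "rx": 0, "ry": 0, "rz": 0, "gripper": 0},
])

```text
time_s: 9.2
ee_pos: [595.5, -31.8, 145.1]
eef_rot: [-1.714, -2.556, -0.07]
ft_force: [-0.4, -0.2, 1.0]
opening: 0.001
finger_force: 0.0
```

```bash
python3 - <<'E'
from h import *
c=cam("wrist");w=vision.get_image("wrist");np.savez("w6.npz",K=c[0],d=c[1],R=c[2],t=c[3])
save(cv2.resize(w,(800,600),interpolation=cv2.INTER_CUBIC),"pics/w6.png")
s=get_state();print(s["time_s"],s["ee_pos"],s["ft_force"])
E
```

```text
9.25 [594.68697443 -29.91584362 145.52782074] [0.35524701 0.53014368 0.81982529]
```

View pics/w6.png

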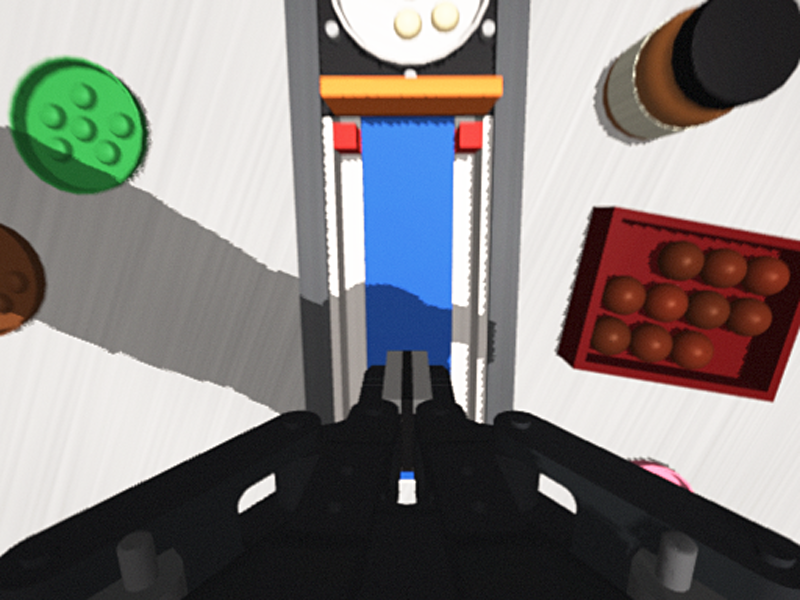

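The teeth stand red behind the wall at (346,137) and (469,137), and the tread is clear. I'll check bar height from the apparent widths, and the wall's position.

```bash
python3 - <<'E'
from h import *
f=np.load("w6.npz");c=(f["K"],f["d"],f["R"],f["t"])
S=lambda l:(np.array(l,float)+.5)/1.5625-.5
o=np.array([641.6,-137.4]);u=np.array([-.384,.923]);v=np.array([.923,.384])
def tr(uv,z):
  p=atz(c,[S(uv)],z)[0][:2]-o;return np.round([p@v,p@u-160],1)
im=cv2.imread("pics/w6.png").astype(int)
m=(im[...,2]>170)&(im[...,1]<60)&(im[...,0]<60);m[:,:300]=0;m[:,510:]=0;m[190:]=0
ys,xs=np.nonzero(m);L=xs.min();R=xs.max()+1;print(L,R,ys.min(),ys.max())
for z in(33,49):print("teeth width should be 78 at",z,tr((L,137),z),tr((R,137),z), "y",tr((400,152),z))
b=(im[...,0]>180)&(im[...,2]<80)
for r in(180,240):
  x=np.nonzero(b[r,300:510])[0]+300
  for z in(16,32):a=tr((x.min(),r),z);e=tr((x.max()+1,r),z);print("tread 52?",z,(e-a)[0])
print("wall rear top",tr((320,97),83),tr((502,97),83),tr((320,76),83))
E
```

```text
335 481 126 149
teeth width should be 78 at 33 [-41.6  52.3] [39.6 52. ] y [-5.5 44.1]
teeth width should be 78 at 49 [-39.2  49.8] [37.1 49.5] y [-5.3 42.1]
tread 52? 16 53.0
tread 52? 32 50.0
tread 52? 16 53.2
tread 52? 32 50.099999999999994
wall rear top [-40.1  61.4] [40.5 61.1] [-39.8  70.1]
```

Home is confirmed: the wall's rear is at y≈61 (60 expected). The widths leave the bar height unclear, so I'll compare the tread's position in the oblique scene view with its up and down pictures.

```bash
python3 - <<'E'
from h import *
now=vision.get_image("scene");save(now,"pics/s7.png")
up=cv2.imread("pics/s.png")[...,::-1]
dn=cv2.imread("pics/w5.png")[...,::-1][:,512:]
dnf=up.copy();d=np.zeros((384,314,3),np.uint8);d[:,:288]=dn
dnf[30:250,200:380]=cv2.resize(d,(180,220),interpolation=cv2.INTER_AREA)
save(np.hstack([cv2.resize(i[100:240,235:305],(260,520),interpolation=cv2.INTER_CUBIC) for i in(up,now,dnf)]),"pics/cmp.png")
for n,i in(("up",up),("now",now),("down",dnf)):
  i=i.astype(int);m=(i[...,2]-i[...,0]>50);m[:195]=0;m[235:]=0;m[:,:235]=0;m[:,300:]=0
  ys,xs=np.nonzero(m)
  bl=(i[...,2]-i[...,0])[195:235,262:272].clip(0).mean(1);k=np.nonzero(bl>60)[0].max()
  e=k+195+(bl[k]-60)/(bl[k]-bl[k+1]+1e-6)
  print(n,"bottom row",ys.max(),"edge",round(e,2),"cols@205",xs[ys==205].min(),xs[ys==205].max())
c=cam("scene")
o=np.array([641.6,-137.4])
for z in(32,16):print("pred",z,proj(c,[[*o,z]]).round(2))
s=get_state();print(s["time_s"])
E
```

```text
up bottom row 219 edge 216.87 cols@205 258 278
now bottom row 219 edge 217.14 cols@205 258 278
down bottom row 223 edge 221.45 cols@205 259 279
pred 32 [[265.53 216.44]]
pred 16 [[265.4  220.67]]
9.3
```

View pics/cmp.png

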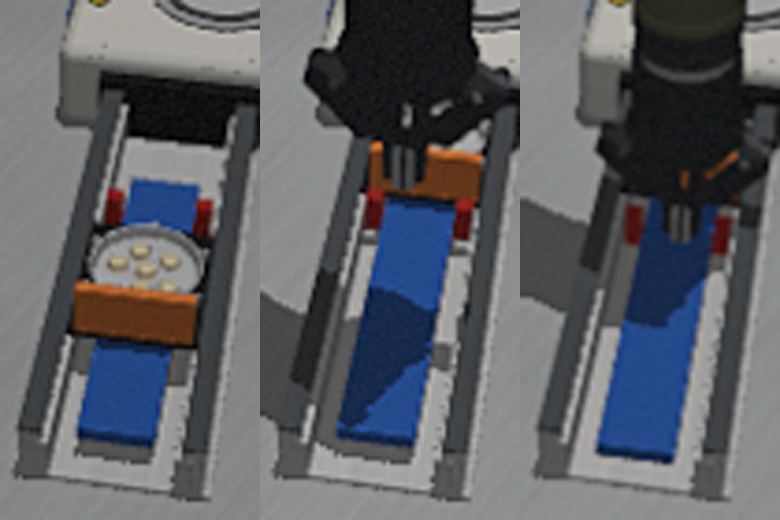

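The tread's rear edge is at row 217, where it was with the bar up (221 when down). The teeth stand up behind the orange wall, and the arm is clear, so I'll hand in.

```bash
python3 -c "
from bench import order;print(order.close_job())"
```

```text
the job is handed in; nothing more can be done
None
```

The job is handed in: the carrier is home against the end stop, the bar has sprung up with its teeth behind the carrier, the pan was in its pins at the last look, and the arm touches nothing; about 9.3 s of the 35 s were used.

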